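# Hang the coat-hook plate by its slot on the display pin

### The arm

A 6-joint arm with a two-finger parallel gripper is mounted at the origin on the work surface. World frame = base frame: x ahead of the robot, y to its left, z up, the work surface at z = 0. Lengths are in m, angles in rad, forces in N, time in s.
With the tool pointing down it reaches from about 0.375 to 0.975 m from the base axis. Payload 3.8 kg.
Tool frame: the origin (TCP) lies at the very end of the fingers, on their centre line; the grasp point (between the pads) lies 19 mm behind it; z points along the fingers, y is the line along which they close (so a half turn about z gives the same grasp; the last joint's range is limited). The gripper opens to 85 mm and grips with 20 to 120 N. Pads are 22 mm wide; open, the fingers measure 114 mm over their backs; the gripper's body (76 mm by 85 mm) begins 54 mm behind the grasp point. The pads swing forward as they close: fully open they stand 13 mm farther back than shut.
Start: joints at [1.216, 0.264, 1.604, -0, 1.274, -0.037], TCP at [0.211, 0.641, 0.231] pointing down, gripper open.
Joint ranges: [-2.63, 2.63], [-0.94, 2.18], [0.31, 2.57], [-1.31, 4.45], [0, 2.66], [-2.55, 2.55]. Speed limits (rad/s): [2.57, 2.57, 3.14, 3.14, 3.14, 3.14].

### API

Orientations are given as a rotation vector (axis times angle).
In Python, from workcell import monitor, viewer, job gives the robot as it stands. The module is installed in compiled form; this text tells all that it offers.
- The arm moves only by the tool step_arm, never from a script. Its argument "series" is one flat list of numbers, 4 for each row, row after row: the shift along the tool's x, y, z in m, then the turn about the tool's z in rad. A call has 1 to 8 rows; each row is the pose to reach, as a shift and turn from the pose commanded when the call began, along the tool's axes at that moment; what a row does not reach only later rows make up. A row lasts 1/8 s, in which the tool goes at most 62.5 mm and 10.7 degrees, less where a joint would pass 70% of its speed; a pose out of reach is approached as far as the arm can. A call with a gripper value outside its range is refused whole. "gripper" is the opening, from 0 (shut) to 1 (fully open), set as the call begins (left out, the last holds). The fingers move at their own pace and stop on an object; "newtons" is the grip in N (left out, the last holds). Time passes only in rows, so rows that repeat a pose let the fingers close. It gives the time, the measured TCP pose, the force, the opening and the grip force at its end, in the units of the state.
- monitor.read_state(): the state, without advancing time (a new reading comes with each control period).
- viewer.read_camera(name): name is "scene" or "top" or "wrist"; returns a dict with "image" (420x560x3 uint8, red, green, blue), "intrinsics" (3x3 intrinsics, pixels), "T" (4x4, takes a point from camera to world coordinates); the wrist camera has in their place "hand_eye" (4x4, takes a point from camera to tool coordinates, whose origin is the TCP and whose axes are the flange's). Camera axes: x right, y up, looking along -z (the intrinsics and any distortion apply to the point x, -y, -z); pixel columns grow to the right and rows downward; lengths in m; the calibration is good to about 2 mm. A picture is of the moment at which its call begins: read the wrist's pose just before it. There is no depth.
- job.finish_job(): hands the job in; it is judged then, once.
Trained networks look in a picture, given as the dict that the camera call returned (one of the last four; its "shot" number tells which), for a name from the list of things; names that differ only in an ending like _2 or _b are one class to them, and where a whole thing is asked for, a point or a joint stands for the part that bears it (a point fixed in the world has none). Each returns a list of dicts, best first, with "score" (0 to 1); they miss things now and then, are a little off and sometimes report something else, mostly with a low value. They report only what shows in the picture. A call takes as long as a camera call. They do not tell look-alikes from the thing itself.
- viewer.boxes_of(picture, label): "extent" ([centre column, centre row, width, height] in pixels, round what is visible of it).
- viewer.spot_point(picture, label): "point" ([column, row] in pixels: a listed point, or the origin of a listed thing).
The state is a dict: "time": time; "q": joint angles; "joint_vel": joint speeds; "joint_torque": joint torques, N m; "tool_pos": TCP position; "tcp_rot": TCP orientation; "wrist_force": force on the tool from outside, world axes, zero at the start; "torque": the same for the moment, N m; "width": opening from 0.0 (shut) to 1.0 (fully open); "grip_force": force on a finger pad.
Only numpy, scipy, OpenCV 4.12 (cv2) and the standard library are available. Lean on these libraries where they do the work, as an engineer would, in place of code of your own. Each camera call takes 0.05 s, during which the arm holds its last target. There are 200 camera calls.

### The job

Take the red coat-hook plate out of its wooden rack and hang it on the display stand: bring its slot sideways over the headed pin to the slot's end, then gently let it down, still held, until the notch above the slot's end bears on the pin, and only then let go, so that it hangs upright and still. The pin's height is only roughly known, so feel for it and never force the plate against the stand; leave the mug, the tin and the trinket box where they are.

Things in the scene. Friction and masses are not known exactly. Their poses are not given: they have to be found in the camera images.
- plate: Red metal coat-hook plate, upright, 6 mm thick, 225 mm tall, 0.2 to 0.36 kg; two hooks stand 40 mm out of its +x face, 58 to 92 mm up. Origin on the underside; x normal to it, y across, z up. Solid in (y; z) mm: body -38..28; 0..110. Spine -38..-5; 110..152. Upper arm 5..60; 120..152. Band -38..60; 152..162. Tab -16..14; 162..225. It balances when hung by the notch.
- plate_grip (a point): Where to grip: centre of the plate's tab (30 mm wide along y, 6 mm thick along x), 18 mm below the tab's top edge; y -1, z 207 mm in the plate's frame. Axes as the plate's.
- plate_notch (a point): Middle of the notch's roof, which bears on the pin when hung; y 0, z 152 mm in the plate's frame (1 mm to +y of and 55 mm below plate_grip). The slot: a level run 10 mm high (z 110..120), open at the +y side, ending at y -5; above its end the notch, 10 mm wide (y -5..5), rises to z 152. The arm over the run reaches to y 60, the lip under it only to y 28.
- stand: Fixed wooden display stand: base 130 x 120 x 15 mm, post 44 mm wide with its front face at x 0, top 207 mm up. Origin under the base's centre. A steel pin, 6 mm in diameter, sticks out of the post along +x: 20 mm free, then a brass head of 22 mm (too big for the slot). It is clamped hard, anywhere from 13 mm below to 13 mm above its nominal height; the real height is not reported.
- pin_mid (a point): NOMINAL middle of the pin's free length, on its axis: 10 mm in front of the post, 190 mm above the table. True along x and y, but the real pin is up to 13 mm higher or lower. Axes as the stand's: x along the pin to its head, y level and sideways. When hung, the plate's axes point as these do; it comes from the -y side and slides on towards +y.
- rack: Fixed wooden rack, always on the stand's -y side, 80 x 130 x 50 mm, with a groove along its y, 8 mm wide, floor 12 mm and rim 50 mm above the table, in which the plate stands upright, its axes along the rack's. Origin under the centre.
- mug: Blue mug, 76 mm wide, 75 mm tall, handle to its y; origin under its centre. To be left alone.
- tin: Tin can with a pale paper label, 68 mm wide, 75 mm tall; origin under its centre. To be left alone.
- trinket: Small wooden trinket box, 94 x 69 x 48 mm; origin under its centre. To be left alone.
There are look-alikes about, which are no part of the job. Of the things shaped like the plate, the red one is meant.

How it is judged:
On the way:
1. the plate, still held in the fingers, bears on the pin with its notch (y of plate_notch in the frame of pin_mid between -0.005 and 0.005 m and z of plate_notch in the frame of pin_mid between -0.014 and 0.019 m and x of plate_notch in the frame of pin_mid between -0.01 and 0.01 m and contact force between plate and stand above 0.5 N and contact force between the fingers and plate above 1 N), for 0.2 s.
At the end, for the whole second after the job is handed in: The plate hangs by its notch on the pin: notch roof within 5 mm sideways of the pin, -14 to 19 mm above the nominal point (only a seated notch can be), within 10 mm of midway along the pin, bearing on the stand, upright within 0.15 rad, square to the pin within 0.25 rad, at rest (y of plate_notch in the frame of pin_mid between -0.005 and 0.005 m and z of plate_notch in the frame of pin_mid between -0.014 and 0.019 m and x of plate_notch in the frame of pin_mid between -0.01 and 0.01 m and contact force between plate and stand above 0.5 N and angle between plate's own z axis and vertical below 0.15 rad and angle between the x axis of plate and the x axis of stand, either way round below 0.25 rad and linear speed of plate below 0.03 m/s and angular speed of plate below 0.3 rad/s); the robot touches nothing.
It fails at once if the plate is forced against the stand (more than 20 N) (contact force between plate and stand above 20 N).
It fails at once if the mug is disturbed (moved over 30 mm) (distance of mug from where it was at the start of the episode above 0.03 m).
It fails at once if the tin is disturbed (moved over 30 mm) (distance of tin from where it was at the start of the episode above 0.03 m).
It fails at once if the trinket is disturbed (moved over 30 mm) (distance of trinket from where it was at the start of the episode above 0.03 m).
It also fails if it takes over 61 s, if anything falls off the work surface, if the arm or the gripper's body presses on something with over 40 N, if the wrist force passes 120 N, or if a joint passes its speed limit or range.

## Working session

There is one attempt and no reset: what is moved stays moved. The work goes in short steps, Python scripts to look and compute and a tool call to move; the robot and the scene stay as the last step left them, time stands still between calls to the robot, and variables do not carry over. Pictures are saved under pics/ and viewed, at most 10 in all, crops included, and the job is handed in when it is done.

Besides the shell and the picture viewer there is one more tool, called after "Call:" as name(argument=value, ...) on one line, values as JSON. step_arm: Moves the arm, as the interface text tells. Its arguments: {"type":"object","properties":{"series":{"type":"array"},"gripper":{"type":"number"},"newtons":{"type":"number"}},"required":["series"]}

```bash
mkdir -p pics; cat > h.py <<'E'
import numpy as np, cv2
from scipy.spatial.transform import Rotation as R
from workcell import monitor, viewer, job
def cam(n):
    s=monitor.read_state(); p=viewer.read_camera(n)
    if 'T' in p: T=np.array(p['T'])
    else:
        W=np.eye(4); W[:3,:3]=R.from_rotvec(s['tcp_rot']).as_matrix(); W[:3,3]=s['tool_pos']
        T=W@np.array(p['hand_eye'])
    p['Tw']=T; return p
def ray(p,px):
    K=np.array(p['intrinsics']); d=np.linalg.inv(K)@[px[0],px[1],1]
    d=p['Tw'][:3,:3]@np.array([d[0],-d[1],-d[2]]); return p['Tw'][:3,3],d/np.linalg.norm(d)
def atz(p,px,z):
    o,d=ray(p,px); return o+d*(z-o[2])/d[2]
def tri(*prs):
    A=0;b=0
    for p,px in prs:
        o,d=ray(p,px); M=np.eye(3)-np.outer(d,d); A=A+M; b=b+M@o
    x=np.linalg.solve(A,b); return x,[round(float(np.linalg.norm((np.eye(3)-np.outer(ray(p,px)[1],ray(p,px)[1]))@(x-ray(p,px)[0])))*1000,1) for p,px in prs]
def proj(p,X):
    c=np.linalg.inv(p['Tw'])@np.append(X,1); K=np.array(p['intrinsics']); u=K@[c[0],-c[1],-c[2]]; return u[:2]/u[2]
def save(p,n): cv2.imwrite('pics/'+n,cv2.cvtColor(p['image'],cv2.COLOR_RGB2BGR))
E
python3 - <<'E'
from h import *
np.set_printoptions(precision=3,suppress=True)
for n in('scene','top'):
    p=cam(n); save(p,n+'1.png'); print(n,[k for k in p],p['Tw'].tolist(),np.array(p['intrinsics']).tolist())
    for l in('plate','plate_grip','plate_notch','stand','pin_mid','rack','mug','tin','trinket'):
        try: print(l,[(np.round(d['extent']).tolist(),round(d['score'],2)) for d in viewer.boxes_of(p,l)][:4] if l not in('plate_grip','plate_notch','pin_mid') else '',[(np.round(d['point'],1).tolist(),round(d['score'],2)) for d in viewer.spot_point(p,l)][:4])
        except Exception as e: print(l,e)
E
```

```text
scene ['image', 'intrinsics', 'T', 'shot', 'Tw'] [[-0.5843080074750588, -0.6217411783945292, 0.5215573405572093, 1.0523574605970356], [0.8114447036270406, -0.45703455326865355, 0.3642484180804997, 0.2781624678210395], [0.011901485459838016, 0.6360482090275112, 0.7715575354027363, 0.8715645664312103], [0.0, 0.0, 0.0, 1.0]] [[413.4463452264006, 0.0, 285.9640778580606], [0.0, 413.4463452264006, 214.4779249679475], [0.0, 0.0, 1.0]]
plate [([249.0, 140.0, 37.0, 64.0], 0.97), ([156.0, 170.0, 37.0, 68.0], 0.77), ([180.0, 216.0, 39.0, 75.0], 0.7), ([239.0, 172.0, 34.0, 63.0], 0.64)] [([250.7, 172.6], 0.94), ([238.5, 206.3], 0.85), ([187.1, 242.2], 0.77), ([162.0, 199.6], 0.68)]
plate_grip  [([242.9, 113.3], 0.76), ([230.8, 149.9], 0.72), ([144.4, 147.5], 0.61), ([167.3, 187.5], 0.6)]
plate_notch  [([148.2, 159.6], 0.97), ([175.0, 204.9], 0.82), ([241.3, 127.5], 0.7)]
stand [([383.0, 275.0, 59.0, 85.0], 0.59)] [([379.6, 294.7], 0.58)]
pin_mid  [([396.0, 250.3], 0.63)]
rack [([244.0, 209.0, 53.0, 46.0], 0.78)] [([238.6, 207.0], 0.7), ([244.9, 208.5], 0.64)]
mug [([322.0, 231.0, 39.0, 39.0], 0.
[... 841 characters left out ...]
), ([339.3, 235.6], 0.74), ([366.9, 286.3], 0.72), ([411.1, 193.5], 0.66)]
plate_grip  [([360.6, 157.4], 0.85), ([389.6, 293.6], 0.84), ([350.3, 227.2], 0.8), ([437.8, 182.7], 0.6)]
plate_notch  [([427.0, 183.7], 0.75), ([347.1, 231.5], 0.67), ([381.7, 291.7], 0.63), ([359.0, 166.4], 0.62)]
stand [([172.0, 241.0, 62.0, 66.0], 0.73)] [([171.2, 240.5], 0.62)]
pin_mid  [([152.8, 232.4], 0.84)]
rack [([338.0, 237.0, 54.0, 37.0], 0.98)] [([338.8, 233.5], 0.63)]
mug [([246.0, 259.0, 42.0, 28.0], 0.91)] []
tin [([245.0, 259.0, 47.0, 33.0], 0.73), ([235.0, 204.0, 31.0, 28.0], 0.56)] [([236.1, 206.2], 0.96)]
trinket [([232.0, 150.0, 28.0, 39.0], 0.92)] [([234.6, 152.5], 0.82), ([339.2, 234.3], 0.17)]
```

```bash
python3 -c "
import cv2,numpy as np
a=cv2.imread('pics/scene1.png');b=cv2.imread('pics/top1.png')
cv2.imwrite('pics/both.png',np.vstack([a,b])[:, :])
print(a.shape)"
```

```text
(420, 560, 3)
```

View pics/scene1.png

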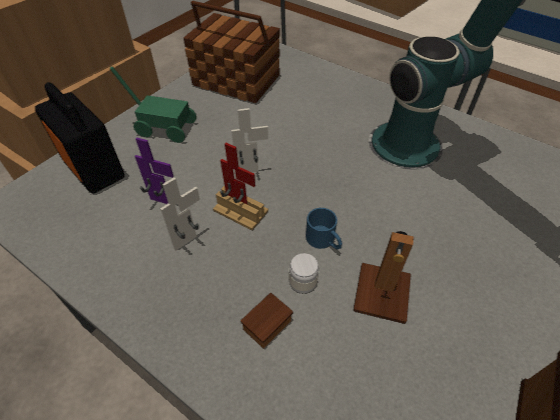

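View pics/top1.png

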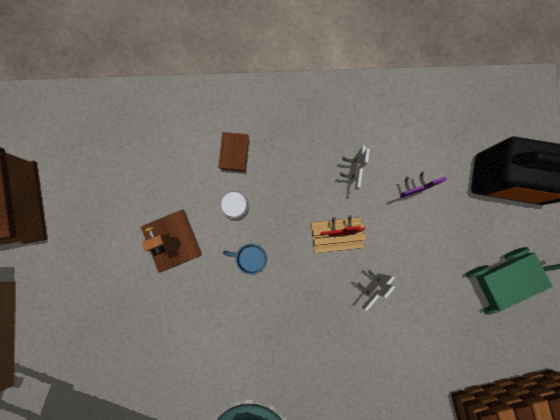

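The four plate-shaped things are:

| Plate | Scene pixel | Top pixel |
|---|---|---|
| white | (249,140) | (377,290) |
| purple | (156,170) | (423,186) |
| white | (180,216) | (356,167) |
| red, in the rack | (239,172) | (345,227) |

I choose the red one. Its hooks face up in the top image (world +x) and its arm points left, towards the stand. The mug is at top (251,259) and the tin at (234,205), both between the rack and the stand.

```bash
python3 - <<'E'
from h import *
np.set_printoptions(precision=4,suppress=True)
s=cam('scene');t=cam('top')
print('grip',tri((s,(230.8,149.9)),(t,(350.3,227.2))))
print('pin',tri((s,(396,250.3)),(t,(152.8,232.4))))
print('rack',atz(s,(238.6,207),0),atz(t,(338.8,233.5),0))
print('stand',atz(s,(379.6,294.7),0),atz(t,(171.2,240.5),0))
print('mug',atz(t,(251,259),.075),'tin',atz(t,(234,205),.075),'trinket',atz(t,(232,150),.048))
# red pixels in top: ends of plate band ; rack & stand base min-area rects
im=t['image'].astype(int); 
red=((im[...,0]>110)&(im[...,1]<50)&(im[...,2]<50)).astype(np.uint8)
c=max(cv2.findContours(red,0,2)[0],key=cv2.contourArea); r=cv2.minAreaRect(c); print('red',r)
for n,box,z in(('stand',(138,205,206,276),.015),('rack',(308,212,370,256),.05)):
    x0,y0,x1,y1=box; sub=im[y0:y1,x0:x1]; m=((sub[...,0]-sub[...,2])>25).astype(np.uint8)
    c=max(cv2.findContours(m,0,2)[0],key=cv2.contourArea); b=cv2.boxPoints(cv2.minAreaRect(c))+[x0,y0]
    P=np.array([atz(t,q,z)[:2] for q in b]); print(n,P.mean(0),[ (round(float(np.linalg.norm(P[i]-P[i-1])),3),round(float(np.degrees(np.arctan2(*(P[i]-P[i-1])[::-1]))),1)) for i in range(4)])
st=monitor.read_state();print(R.from_rotvec(st['tcp_rot']).as_matrix(),st['tool_pos'],st['time'])
a=cv2.cvtColor(s['image'],4)
print(np.array(cam('wrist')['hand_eye']))
u=lambda i,x0,y0,w,h:cv2.resize(i[y0:y0+h,x0:x0+w],(400,400),interpolation=2)
cv2.imwrite('pics/crop1.png',np.hstack([u(a,195,125,100,100),u(a,340,220,100,100)]))
E
```

```text
grip (array([ 0.535 , -0.2424,  0.2268]), [0.1, 0.1])
pin (array([0.5383, 0.1887, 0.1925]), [0.2, 0.2])
rack [ 0.5191 -0.2546  0.    ] [ 0.531  -0.2468  0.    ]
stand [0.5315 0.1885 0.    ] [0.5257 0.1922 0.    ]
mug [ 0.4722 -0.02    0.075 ] tin [0.6062 0.0187 0.075 ] trinket [0.7505 0.0232 0.048 ]
red ((354.5, 228.0), (2.0, 17.0), 90.0)
stand [0.5234 0.1966] [(0.129, 22.1), (0.133, -69.0), (0.129, -158.4), (0.132, 110.8)]
rack [ 0.5266 -0.2399] [(0.078, 4.0), (0.136, -85.6), (0.078, -176.5), (0.135, 94.4)]
[[-0.9499  0.3125 -0.    ]
 [ 0.3125  0.9499 -0.    ]
 [ 0.     -0.     -1.    ]] [0.2109 0.6412 0.2313] 1.7
[[-0.0009  0.9608  0.2774  0.0705]
 [ 1.      0.0004  0.0017  0.0007]
 [ 0.0015  0.2774 -0.9608 -0.1425]
 [ 0.      0.      0.      1.    ]]
```

View pics/crop1.png

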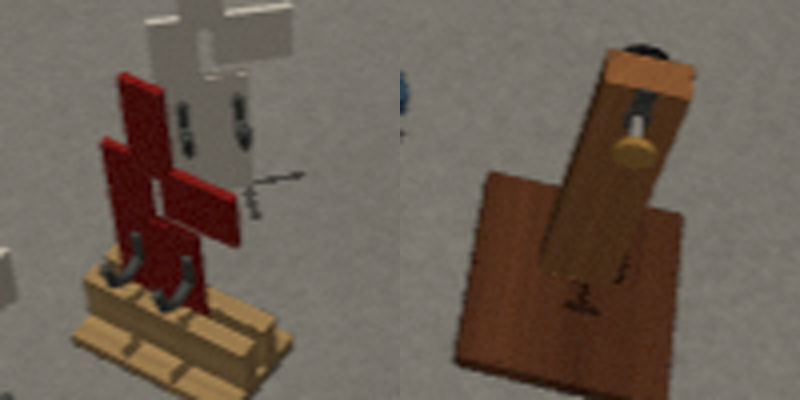

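The left crop shows the red plate in the rack with its slot open to the right, towards the stand. The right crop shows the pin with its brass head at (634,150). All measured points are plausible: grip z is 0.227 against 0.219 expected, and the pin is at about 0.19. I'll go to a wrist view of the stand first.

Call:
step_arm(series=[0,0,-0.06,0,-0.05,-0.035,-0.1,0.1,-0.452,-0.327,-0.129,0.878,-0.452,-0.327,-0.129,0.878,-0.452,-0.327,-0.129,0.878,-0.452,-0.327,-0.129,0.878,-0.452,-0.327,-0.129,0.878,-0.452,-0.327,-0.129,0.878])

```text
time: 2.75
tool_pos: [0.462, 0.2942, 0.3518]
tcp_rot: [1.768, 2.596, 0.001]
wrist_force: [0.5, 0.2, 0.1]
width: 0.997
grip_force: 0.0
```

Call:
step_arm(series=[0,0,0,0])

```text
time: 2.88
tool_pos: [0.4636, 0.2925, 0.3519]
tcp_rot: [1.776, 2.59, 0.001]
wrist_force: [-0.9, -0.2, 0.2]
width: 1.001
grip_force: 0.0
```

```bash
python3 - <<'E'
from h import *
np.set_printoptions(precision=4,suppress=True)
st=monitor.read_state();print(R.from_rotvec(st['tcp_rot']).as_matrix(),st['tool_pos'],st['time'],st['q'])
p=cam('wrist'); save(p,'w1.png'); print(viewer.spot_point(p,'pin_mid'),viewer.spot_point(p,'stand')); print(proj(p,[.538,.189,.19]))
E
```

```text
[[-0.3603  0.9328  0.0017]
 [ 0.9328  0.3603 -0.0005]
 [-0.0011  0.0014 -1.    ]] [0.4636 0.2925 0.3519] 2.875 [ 0.5183 -0.0301  1.7117 -0.0013  1.4588  0.1498]
[{'point': [309.5, 307.0], 'score': 0.84}] [{'point': [294.0, 239.9], 'score': 0.66}, {'point': [302.3, 340.6], 'score': 0.59}]
[313.1829 311.3999]
```

View pics/w1.png

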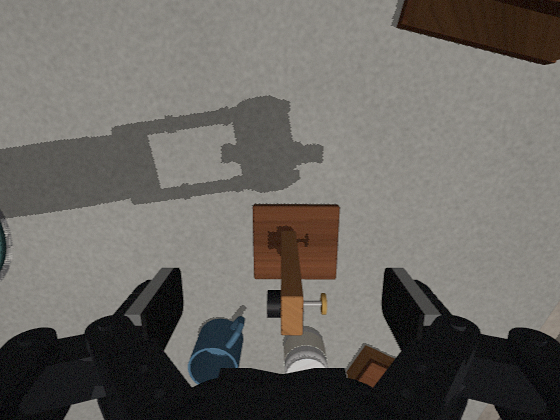

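The wrist view shows the stand square to the image, with the pin running from the post at (302,304) to its head at (324,303). The network's pin_mid is at (309.5,307). I'll take a second view from farther towards -y.

Call:
step_arm(series=[-0.158,0.042,-0.01,0,-0.158,0.042,-0.01,0,-0.158,0.042,-0.01,0,-0.158,0.042,-0.01,0,-0.158,0.042,-0.01,0])

```text
time: 3.65
tool_pos: [0.5573, 0.1661, 0.3609]
tcp_rot: [-1.765, -2.597, 0.0]
wrist_force: [-1.0, -0.4, 0.5]
width: 1.002
grip_force: 0.0
```

```bash
cat > seg.py <<'E'
E
python3 - <<'E'
from h import *
np.set_printoptions(precision=4,suppress=True)
st=monitor.read_state();print(st['tool_pos'],st['time'])
p=cam('wrist'); save(p,'w2.png'); print(viewer.spot_point(p,'pin_mid'),viewer.spot_point(p,'stand')); print(proj(p,[.538,.189,.19]))
np.savez('w2.npz',Tw=p['Tw'],K=p['intrinsics']); 
E
```

```text
[0.5573 0.1661 0.3609] 3.65
[{'point': [267.7, 155.3], 'score': 0.86}] [{'point': [265.9, 143.1], 'score': 0.81}]
[271.9233 162.758 ]
```

```bash
python3 -c "
import cv2
i=cv2.imread('pics/w2.png');print(i.shape);cv2.imwrite('pics/w2v.png',i)"
```

```text
(420, 560, 3)
```

View pics/w2v.png

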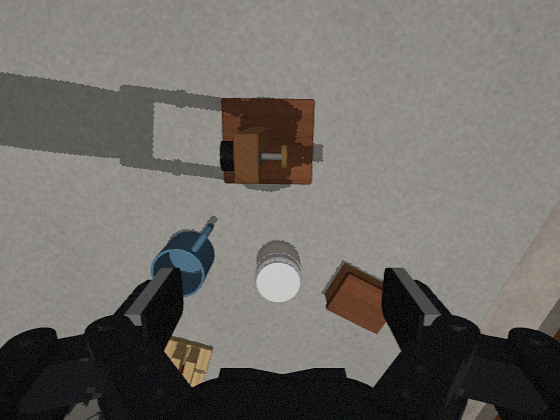

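The second view shows the pin from the post at (260,156) to the head at (281,156). Base corners are (222,98), (313,99), (312,184) and (223,183). I'll triangulate these.

```bash
python3 - <<'E'
from h import *
np.set_printoptions(precision=4,suppress=True)
z=np.load('w2.npz'); p2={'Tw':z['Tw'],'intrinsics':z['K']}
he=np.array([[-0.0009,0.9608,0.2774,0.0705],[1,0.0004,0.0017,0.0007],[0.0015,0.2774,-0.9608,-0.1425],[0,0,0,1]])
W=np.eye(4);W[:3,:3]=R.from_matrix([[-0.3603,0.9328,0.0017],[0.9328,0.3603,-0.0005],[-0.0011,0.0014,-1.]]).as_matrix();W[:3,3]=[0.4636,0.2925,0.3519]
p1={'Tw':W@he,'intrinsics':z['K']}
print(z['K'])
for n,f in(('pics/w1.png',(285,285,345,345)),('pics/w2.png',(215,125,330,190))):
    x0,y0,x1,y1=f; im=cv2.imread(n)[y0:y1,x0:x1].astype(int)
    m=((im.max(2)-im.min(2)<35)&(im.min(2)>110)).astype(np.uint8); ys,xs=np.nonzero(m); 
    y=((im[...,2]>130)&(im[...,2]-im[...,0]>60)); b=np.nonzero(y); print(n,'grey n',len(xs),xs.min()+x0 if len(xs) else 0,xs.max()+x0 if len(xs) else 0,np.median(ys)+y0 if len(ys) else 0,'brass',len(b[0]),(b[1].mean()+x0,b[0].mean()+y0) if len(b[0]) else '')
print('pin by eye',tri((p1,(311.5,303.5)),(p2,(270.5,156))),'net',tri((p1,(309.5,307)),(p2,(267.7,155.3))))
print('root',tri((p1,(302,304)),(p2,(260,156))),'head',tri((p1,(324,303)),(p2,(284,156))))
A=[(254,205),(339,205),(337,279),(254,279)];B=[(222,98),(313,99),(312,184),(223,183)]
for p,c in((p1,A),(p2,B)):
    P=np.array([atz(p,q,.015)[:2] for q in c]); print(P.mean(0),[(round(float(np.linalg.norm(P[i]-P[i-1])),4),round(float(np.degrees(np.arctan2(*(P[i]-P[i-1])[::-1]))),1)) for i in range(4)])
E
```

```text
[[337.0448   0.     282.0551]
 [  0.     337.0448 212.4794]
 [  0.       0.       1.    ]]
pics/w1.png grey n 2026 302 344 312.0 brass 719 (np.float64(295.9624478442281), np.float64(314.5159944367177))
pics/w2.png grey n 1572 215 329 167.0 brass 0 
pin by eye (array([0.5347, 0.1937, 0.1843]), [0.2, 0.2]) net (array([0.5318, 0.1943, 0.1933]), [0.1, 0.1])
root (array([0.5255, 0.1902, 0.1853]), [0.1, 0.1]) head (array([0.5467, 0.1984, 0.1835]), [0.3, 0.3])
[0.5258 0.1911] [(0.1203, 109.7), (0.125, 21.1), (0.1203, -67.7), (0.1303, -158.9)]
[0.5253 0.1895] [(0.1187, 109.4), (0.1251, 20.9), (0.1187, -67.7), (0.131, -159.1)]
```

The stand's base centre plus 10 mm gives (0.535,0.1936), which agrees with the triangulated pin at (0.5347,0.1937,0.184). Stand yaw is 21°. Next is the plate view.

Call:
step_arm(series=[-0.307,-0.137,0,0.297,-0.307,-0.137,0,0.297,-0.307,-0.137,0,0.297,-0.307,-0.137,0,0.297,-0.307,-0.137,0,0.297,-0.307,-0.137,0,0.297,-0.307,-0.137,0,0.297,-0.307,-0.137,0,0.297])

```text
time: 4.8
tool_pos: [0.5432, -0.1701, 0.3613]
tcp_rot: [-2.131, -2.307, -0.001]
wrist_force: [0.2, 0.5, 0.1]
width: 0.996
grip_force: 0.0
```

```bash
cat > look.py <<'E'
from h import *
import sys,pickle
np.set_printoptions(precision=4,suppress=True)
st=monitor.read_state(); Rm=R.from_rotvec(st['tcp_rot']).as_matrix(); print(np.array(st['tool_pos']),st['time'],np.array(st['q']),'yaw_y',np.degrees(np.arctan2(Rm[1,1],Rm[0,1])),Rm[2])
p=cam('wrist'); save(p,sys.argv[1]+'.png'); pickle.dump({'Tw':p['Tw'],'intrinsics':p['intrinsics']},open(sys.argv[1]+'.pkl','wb'))
for l in sys.argv[2:]: print(l,[(np.round(d['point'],1).tolist(),round(d['score'],2)) for d in viewer.spot_point(p,l)])
E
python3 look.py w3 plate_grip plate_notch plate rack
```

```text
[ 0.5432 -0.1701  0.3613] 4.8 [-0.3477  0.01    1.6552  0.0008  1.4765 -0.427 ] yaw_y 4.5391430707679294 [ 0.0007  0.0002 -1.    ]
plate_grip [([266.2, 275.9], 0.88)]
plate_notch [([264.7, 256.5], 0.96)]
plate [([318.4, 324.2], 0.9), ([366.1, 243.8], 0.87), ([266.7, 213.3], 0.66), ([180.7, 252.0], 0.62)]
rack [([266.3, 210.2], 0.71)]
```

View pics/w3.png

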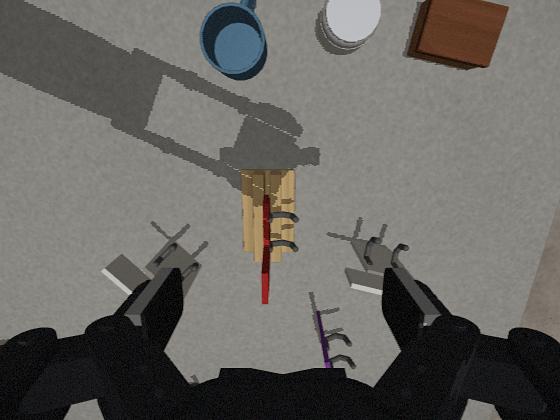

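The view shows the red plate edge-on at column ~266, with its grip at (266,276) and notch at (265,256). The hooks point right, and the mug and tin are above and well clear. I'll take a second view right over it.

Call:
step_arm(series=[-0.072,-0.012,0,0,-0.072,-0.012,0,0,-0.072,-0.012,0,0,-0.072,-0.012,0,0])

```text
time: 5.55
tool_pos: [0.5369, -0.2432, 0.3613]
tcp_rot: [-2.132, -2.307, -0.001]
wrist_force: [-0.9, -0.5, 0.2]
width: 1.0
grip_force: 0.0
```

```bash
python3 look.py w4 plate_grip plate_notch plate rack > o.txt; cat o.txt; python3 - <<'E'
from h import *
import pickle
np.set_printoptions(precision=4,suppress=True)
L=lambda n:pickle.load(open(n+'.pkl','rb'))
a,b=L('w3'),L('w4')
for n in('w3','w4'):
    p=L(n); im=cv2.cvtColor(cv2.imread('pics/%s.png'%n),4).astype(int)
    m=(im[...,0]>70)&(im[...,1]<.35*im[...,0])&(im[...,2]<.35*im[...,0]); m[:, :200]=0; m[:,300:]=0
    ys,xs=np.nonzero(m); print(n,len(ys),ys.min(),ys.max())
    for y in range(ys.min(),ys.max()+1,8): q=xs[ys==y]; print((y,int(q.min()),int(q.max())) if len(q) else '',end=' ')
    print()
E
```

```text
[ 0.5369 -0.2432  0.3613] 5.55 [-0.468   0.0495  1.6147  0.0007  1.4776 -0.5468] yaw_y 4.511012947362984 [ 0.0007  0.0002 -1.    ]
plate_grip [([278.0, 199.8], 0.95), ([438.7, 252.4], 0.72), ([354.1, 382.7], 0.61)]
plate_notch [([275.8, 191.3], 0.86), ([149.0, 240.8], 0.74), ([417.5, 232.2], 0.74), ([347.1, 346.6], 0.69)]
plate [([187.5, 208.4], 0.97), ([328.0, 285.4], 0.84), ([377.9, 199.7], 0.75), ([275.3, 166.8], 0.64)]
rack [([276.9, 162.7], 0.96)]
w3 435 204 303
(204, 263, 268) (212, 264, 268) (220, 263, 268) (228, 264, 268) (236, 264, 268) (244, 264, 269)    (276, 262, 268) (284, 262, 268) (292, 262, 267) (300, 262, 267) 
w4 454 130 227
(130, 275, 278) (138, 275, 279) (146, 275, 279) (154, 275, 279) (162, 275, 279) (170, 275, 279) (178, 275, 279)  (194, 275, 280) (202, 275, 280) (210, 275, 280) (218, 275, 280) (226, 275, 280)
```

```bash
python3 - <<'E'
from h import *
import pickle
from scipy.optimize import least_squares
np.set_printoptions(precision=4,suppress=True)
L=lambda n:pickle.load(open(n+'.pkl','rb'))
a,b=L('w3'),L('w4')
print('grip',tri((a,(266.2,275.9)),(b,(278,199.8))),'notch',tri((a,(264.7,256.5)),(b,(275.8,191.3))))
print('tabend',tri((a,(264.5,303)),(b,(277.5,227))))
print('rack@0',atz(a,(266.3,210.2),0),atz(b,(276.9,162.7),0))
# fit plate pose (x,y,yaw; z=.012) to grip, notch, tab end, tab/arm columns
obs=[(a,(266.2,275.9),(0,-.001,.207)),(b,(278,199.8),(0,-.001,.207)),(a,(264.7,256.5),(0,0,.152)),(b,(275.8,191.3),(0,0,.152)),(a,(264.5,303.5),(0,-.016,.225)),(b,(277.5,227.5),(0,-.016,.225)),(a,(265.7,204),None),(b,(276.5,130),None),(a,(266.,220),None),(b,(277,146),None)]
def f(v):
    x,y,z,w=v; c,s=np.cos(w),np.sin(w); r=[]
    for p,px,X in obs:
        if X: r+=list(proj(p,[x+c*X[0]-s*X[1],y+s*X[0]+c*X[1],z+X[2]])-px)
        else:
            o,d=ray(p,px); n=np.array([c,s,0]); k=(.012+.15-o[2])/d[2]; P=o+k*d; r.append((n@(P-[x,y,0]))*1200)
    return np.array(r)
s=least_squares(f,[.535,-.245,.012,.07],loss='soft_l1'); print(s.x,np.degrees(s.x[3])); print(f(s.x).round(1))
x,y,z,w=s.x; print('grip pt',x+np.sin(w)*.001,y-np.cos(w)*.001,z+.207)
E
```

```text
grip (array([ 0.5337, -0.243 ,  0.2207]), [0.4, 0.4]) notch (array([ 0.5305, -0.2478,  0.166 ]), [0.2, 0.2])
tabend (array([ 0.5346, -0.2632,  0.2342]), [0.0, 0.0])
rack@0 [ 0.5242 -0.243   0.    ] [ 0.5288 -0.2413  0.    ]
[ 0.533  -0.2479  0.0084  0.0972] 5.570067018318463
[-1.3  2.9 -0.7  5.   2.6 -1.9  2.2 -1.  -0.1 -0.4 -0.1 -0.2  0.2 -0.1
 -0.1  0. ]
grip pt 0.5330550086774405 -0.24886853188254546 0.21536074298457472
```

The plate is at about (0.533,-0.248), tab end z 0.234 (0.237 expected), yaw about 4.5–5°. I'll descend with a half-open gripper to TCP z 0.200.

Call:
step_arm(series=[-0.0045,-0.0038,0.05,0,-0.0045,-0.0038,0.1,0,-0.0045,-0.0038,0.13,0,-0.0045,-0.0038,0.15,0,-0.0045,-0.0038,0.161,0,-0.0045,-0.0038,0.161,0,-0.0045,-0.0038,0.161,0], gripper=0.5, newtons=40)

```text
time: 6.68
tool_pos: [0.5343, -0.2495, 0.2019]
tcp_rot: [2.131, 2.305, 0.001]
wrist_force: [0.1, 0.0, -0.6]
width: 0.5
grip_force: 0.0
```

Call:
step_arm(series=[0,0,0,0,0,0,0,0,0,0,0,0,0,0,0,0,0,0,0,0,0,0,0,0], gripper=0)

```text
time: 7.42
tool_pos: [0.5319, -0.2494, 0.2012]
tcp_rot: [-2.132, -2.306, 0.004]
wrist_force: [-5.0, 0.4, 5.9]
width: 0.067
grip_force: 39.1
```

```bash
python3 look.py w5 plate_grip; python3 -c "
from h import *
s=monitor.read_state();print(s['width'],s['grip_force'],s['wrist_force'],s['torque'])"
```

```text
[ 0.5319 -0.2494  0.2012] 7.425 [-0.4796  0.1222  1.8282 -0.0022  1.1935 -0.5572] yaw_y 4.487517829559707 [-0.0006 -0.0029 -1.    ]
plate_grip [([3.3, 384.8], 0.79), ([279.7, 288.8], 0.77)]
0.0639116800382413 39.1202312707901 [-3.5587876  -0.54176321  5.9187575 ] [-0.07300504  1.55667444  0.02186581]
```

View pics/w5.png

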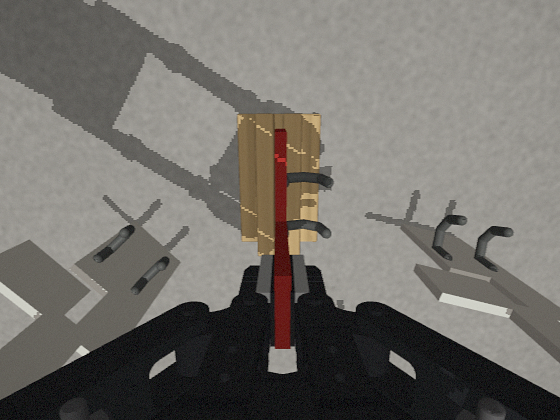

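The plate is gripped by the tab. In the image the tab top runs from (283,277) to (283,348), with the fingers closed on it. I'll lift straight up and look again to get the plate's pose in the tool.

Call:
step_arm(series=[0,0,-0.01,0,0,0,-0.03,0,0,0,-0.06,0,0,0,-0.09,0,0,0,-0.12,0,0,0,-0.14,0,0,0,-0.14,0,0,0,-0.14,0], newtons=60)

```text
time: 8.52
tool_pos: [0.5329, -0.2487, 0.3391]
tcp_rot: [-2.132, -2.305, 0.0]
wrist_force: [0.1, 0.2, -3.6]
width: 0.062
grip_force: 60.3
```

```bash
python3 look.py w6 plate_grip plate_notch; python3 - <<'E'
from h import *
import pickle
np.set_printoptions(precision=4,suppress=True)
s=monitor.read_state();print(s['width'],s['grip_force'],s['wrist_force'],s['torque'])
p=pickle.load(open('w6.pkl','rb')); im=cv2.cvtColor(cv2.imread('pics/w6.png'),4).astype(int)
m=(im[...,0]>50)&(im[...,1]<.35*im[...,0])&(im[...,2]<.35*im[...,0]); m[:,:240]=0; m[:,330:]=0
ys,xs=np.nonzero(m); print(ys.min(),ys.max())
for y in range(ys.min(),ys.max()+1,6): q=xs[ys==y]; print((y,int(q.min()),int(q.max())) if len(q) else '',end=' ')
Rm=R.from_rotvec(s['tcp_rot']).as_matrix(); tl=lambda X:Rm.T@(X-np.array(s['tool_pos']))
z=s['tool_pos'][2]
for n,px,dz in(('tab -y',(283,ys.max()+1),.037),('tab +y',(283,277),.037),('arm tip',(280,ys.min()),-.026)): print(n,tl(atz(p,px,z+dz)))
E
```

```text
[ 0.5329 -0.2487  0.3391] 8.525 [-0.4792  0.053   1.6505  0.0001  1.4397 -0.5572] yaw_y 4.470878418146527 [ 0.001  -0.0013 -1.    ]
plate_grip [([454.9, 259.2], 0.94), ([122.4, 268.3], 0.89), ([283.8, 287.7], 0.57)]
plate_notch [([429.9, 236.9], 0.85), ([143.8, 244.5], 0.76)]
0.06615406661491133 60.336159467697144 [ 0.5166  0.5971 -3.5261] [ 0.0295 -0.0103 -0.0061]
129 348
(129, 278, 285) (135, 277, 287) (141, 277, 287) (147, 276, 286) (153, 277, 286) (159, 276, 286) (165, 277, 287) (171, 277, 286) (177, 277, 287) (183, 277, 287) (189, 277, 286) (195, 277, 286) (201, 277, 286) (207, 277, 286) (213, 277, 286) (219, 277, 286) (225, 277, 286) (231, 277, 287) (237, 277, 287) (243, 276, 287) (249, 276, 288) (255, 275, 289) (261, 274, 289) (267, 274, 289) (273, 275, 290) (279, 274, 290) (285, 274, 290) (291, 275, 289) (297, 275, 289) (303, 275, 289) (309, 275, 289) (315, 275, 289) (321, 275, 288) (327, 275, 289) (333, 276, 289) (339, 275, 289) (345, 276, 289) tab -y [-0.0127  0.0006 -0.037 ]
tab +y [ 0.0168  0.0006 -0.037 ]
arm tip [ 0.0643 -0.0006  0.0261]
```

The plate is lifted: 3.55 N (about 0.36 kg), upright, with plate y = 0 at about 3 mm along tool +x. I'll go to a pre-position 130 mm on the stand's -y side, yaw 21°.

Call:
step_arm(series=[0.03,0.007,0,-0.02,0.08,0.018,0,-0.07,0.13,0.03,0,-0.12,0.18,0.042,0,-0.17,0.23,0.053,0,-0.22,0.28,0.065,0,-0.26,0.316,0.0734,0,-0.288,0.316,0.0734,0,-0.288])

```text
time: 9.68
tool_pos: [0.5815, 0.0744, 0.3388]
tcp_rot: [-1.774, -2.59, 0.001]
wrist_force: [-0.1, -1.7, -3.1]
width: 0.063
grip_force: 60.4
```

Call:
step_arm(series=[0,0,0,0,0,0,0,0,0,0,0,0])

```text
time: 10.05
tool_pos: [0.5818, 0.0707, 0.3402]
tcp_rot: [1.782, 2.587, -0.0]
wrist_force: [-0.3, -0.9, -2.9]
width: 0.058
grip_force: 60.4
```

```bash
cat > rel.py <<'E'
from h import *
np.set_printoptions(precision=4,suppress=True)
s=monitor.read_state(); Rm=R.from_rotvec(s['tcp_rot']).as_matrix(); y=np.degrees(np.arctan2(Rm[1,1],Rm[0,1]))
d=np.array(s['tool_pos'])[:2]-[.5348,.1937]; a=np.radians(21); 
sx=d@[np.cos(a),np.sin(a)]; sy=d@[-np.sin(a),np.cos(a)]
print('t',s['time'],'yaw',y,'stand x %.1f'%(sx*1e3),'notch y %.1f'%(sy*1e3+2.8),'tcp z %.1f notch z %.1f underside arm %.1f'%(s['tool_pos'][2]*1e3,s['tool_pos'][2]*1e3-37,s['tool_pos'][2]*1e3-69))
Fw=np.array(s['wrist_force']); print('F stand axes',Fw[0]*np.cos(a)+Fw[1]*np.sin(a),-Fw[0]*np.sin(a)+Fw[1]*np.cos(a),Fw[2],'tq',np.array(s['torque']),s['grip_force'])
E
python3 rel.py; python3 look.py w7 pin_mid stand
```

```text
t 10.05 yaw 20.875437184395867 stand x -0.2 notch y -128.9 tcp z 340.2 notch z 303.2 underside arm 271.2
F stand axes -0.6303466827224142 -0.7684264280608991 -2.9281494124707286 tq [ 0.03   -0.114   0.0285] 60.37234425544739
[0.5818 0.0707 0.3402] 10.05 [ 0.0785  0.0477  1.654  -0.0002  1.44   -0.2858] yaw_y 20.875437184395867 [-0.0001 -0.0002 -1.    ]
pin_mid [([281.7, 37.1], 0.96)]
stand [([274.0, 65.4], 0.89)]
```

View pics/w7.png

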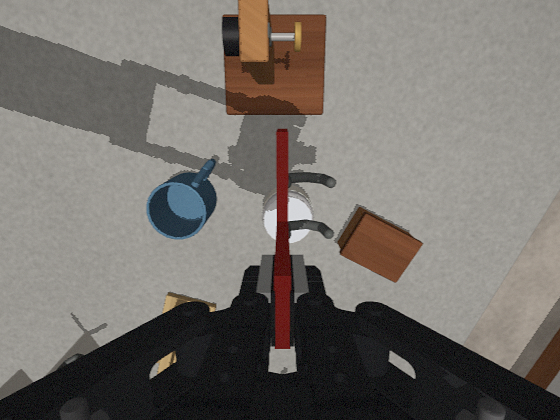

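The plate's edge at column 282 lines up midway between the post face (270) and the head (295). I'll slide in sideways until the pin lies under the arm, then descend to just above the highest possible pin.

Call:
step_arm(series=[0.02,0,0,0,0.04,0,0,0,0.06,0,0,0,0.075,0,0,0,0.084,0,0,0,0.084,0,0.02,0,0.084,0,0.045,0,0.084,0,0.062,0])

```text
time: 11.2
tool_pos: [0.5508, 0.1494, 0.2752]
tcp_rot: [-1.78, -2.587, 0.004]
wrist_force: [0.0, -0.4, -3.1]
width: 0.064
grip_force: 60.3
```

Call:
step_arm(series=[0,0,0,0,0,0,0,0])

```text
time: 11.45
tool_pos: [0.5523, 0.15, 0.2787]
tcp_rot: [1.78, 2.588, 0.001]
wrist_force: [-0.8, -0.4, -3.2]
width: 0.059
grip_force: 60.4
```

```bash
python3 rel.py; python3 look.py w8 pin_mid stand
```

```text
t 11.45 yaw 20.945514940189657 stand x 0.6 notch y -44.3 tcp z 278.7 notch z 241.7 underside arm 209.7
F stand axes -0.8518751008859622 -0.07942349646939223 -3.1899498054268487 tq [0.0491 0.0046 0.0026] 60.427011251449585
[0.5523 0.15   0.2787] 11.45 [ 0.2217  0.0431  1.7695 -0.0001  1.3282 -0.1438] yaw_y 20.945514940189657 [-0.0002  0.0008 -1.    ]
pin_mid [([279.2, 152.4], 0.89)]
stand [([272.0, 137.7], 0.69)]
```

View pics/w8.png

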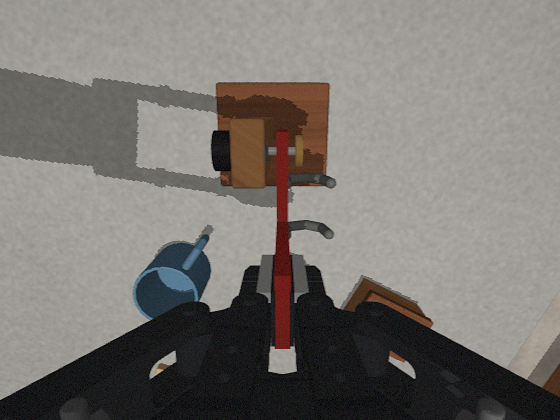

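The arm lies over the pin, which is at (285,151), midway between the post face and the head. I'll feel downwards.

Call:
step_arm(series=[0,0,0.001,0,0,0,0.002,0,0,0,0.003,0,0,0,0.004,0,0,0,0.005,0,0,0,0.006,0,0,0,0.007,0,0,0,0.007,0])

```text
time: 12.6
tool_pos: [0.5517, 0.1502, 0.2711]
tcp_rot: [-1.78, -2.588, 0.0]
wrist_force: [0.7, 0.7, -2.9]
width: 0.064
grip_force: 60.4
```

Call:
step_arm(series=[0,0,0.0007,0,0,0,0.0014,0,0,0,0.002,0,0,0,0.0025,0,0,0,0.003,0,0,0,0.0035,0,0,0,0.0035,0])

```text
time: 13.48
tool_pos: [0.5518, 0.1501, 0.2677]
tcp_rot: [1.78, 2.589, -0.0]
wrist_force: [-0.0, -0.6, -2.8]
width: 0.061
grip_force: 60.4
```

Call:
step_arm(series=[0,0,0.0005,0,0,0,0.001,0,0,0,0.0015,0,0,0,0.002,0,0,0,0.0025,0,0,0,0.003,0,0,0,0.003,0])

```text
time: 14.35
tool_pos: [0.5517, 0.1502, 0.2647]
tcp_rot: [-1.78, -2.589, 0.0]
wrist_force: [-0.4, -0.5, -3.2]
width: 0.059
grip_force: 60.4
```

Call:
step_arm(series=[0,0,0.0005,0,0,0,0.001,0,0,0,0.0015,0,0,0,0.0015,0])

```text
time: 14.85
tool_pos: [0.5517, 0.1502, 0.2632]
tcp_rot: [-1.78, -2.589, 0.0]
wrist_force: [0.7, 0.3, -4.0]
width: 0.059
grip_force: 60.4
```

Call:
step_arm(series=[0,0,0.0005,0,0,0,0.001,0,0,0,0.0015,0,0,0,0.002,0,0,0,0.002,0])

```text
time: 15.48
tool_pos: [0.5517, 0.1502, 0.2612]
tcp_rot: [-1.78, -2.589, 0.0]
wrist_force: [-0.5, 0.6, -3.9]
width: 0.064
grip_force: 60.4
```

Call:
step_arm(series=[0,0,0.0005,0,0,0,0.001,0,0,0,0.0015,0,0,0,0.002,0,0,0,0.002,0])

```text
time: 16.1
tool_pos: [0.5517, 0.1502, 0.2592]
tcp_rot: [-1.78, -2.589, 0.0]
wrist_force: [-0.2, -0.8, -3.2]
width: 0.062
grip_force: 60.4
```

Call:
step_arm(series=[0,0,0.0005,0,0,0,0.001,0,0,0,0.0015,0,0,0,0.002,0,0,0,0.002,0])

```text
time: 16.73
tool_pos: [0.5517, 0.1502, 0.2572]
tcp_rot: [-1.78, -2.589, 0.0]
wrist_force: [0.3, 0.5, -3.3]
width: 0.062
grip_force: 60.4
```

```bash
python3 rel.py
```

```text
t 16.725 yaw 20.9737221855761 stand x 0.2 notch y -43.9 tcp z 257.2 notch z 220.2 underside arm 188.2
F stand axes 0.5130267955020923 0.3668336358613285 -3.3035882729862793 tq [ 0.0001 -0.0403 -0.004 ] 60.406272411346436
```

Call:
step_arm(series=[0,0,0.0005,0,0,0,0.001,0,0,0,0.0015,0,0,0,0.002,0,0,0,0.002,0])

```text
time: 17.35
tool_pos: [0.5518, 0.1502, 0.2553]
tcp_rot: [1.78, 2.589, 0.0]
wrist_force: [0.4, 0.0, -2.7]
width: 0.06
grip_force: 60.4
```

Call:
step_arm(series=[0,0,0.0005,0,0,0,0.001,0,0,0,0.0015,0,0,0,0.0015,0])

```text
time: 17.85
tool_pos: [0.5521, 0.1502, 0.2548]
tcp_rot: [1.78, 2.588, 0.001]
wrist_force: [-1.1, -1.9, 5.0]
width: 0.061
grip_force: 61.7
```

Contact: Fz went from -3.3 to +5 N at TCP z of about 0.255, so the pin's top is at about 0.186, agreeing with the vision result. I'll raise 3.5 mm so the pin sits mid-run, then slide towards +y and check the force on the way.

Call:
step_arm(series=[0,0,-0.0015,0,0,0,-0.0035,0,0,0,-0.0035,0,0.003,0,-0.0035,0,0.007,0,-0.0035,0,0.011,0,-0.0035,0,0.015,0,-0.0035,0,0.015,0,-0.0035,0])

```text
time: 18.85
tool_pos: [0.5463, 0.1646, 0.2573]
tcp_rot: [1.779, 2.589, 0.0]
wrist_force: [-0.7, 0.2, -3.6]
width: 0.062
grip_force: 60.4
```

```bash
python3 rel.py
```

```text
t 18.85 yaw 21.001572700511236 stand x 0.3 notch y -28.5 tcp z 257.3 notch z 220.3 underside arm 188.3
F stand axes -0.5831425277215404 0.45907616198612566 -3.6178536609765155 tq [-0.0644  0.0171  0.0081] 60.42266249656677
```

Call:
step_arm(series=[0.002,0,0,0,0.004,0,0,0,0.006,0,0,0,0.008,0,0,0,0.01,0,0,0,0.012,0,0,0,0.012,0,0,0])

```text
time: 19.73
tool_pos: [0.542, 0.1755, 0.2573]
tcp_rot: [1.78, 2.589, 0.0]
wrist_force: [0.5, -0.7, -3.1]
width: 0.061
grip_force: 60.4
```

Call:
step_arm(series=[0.002,0,0,0,0.004,0,0,0,0.006,0,0,0,0.008,0,0,0,0.01,0,0,0,0.012,0,0,0,0.0135,0,0,0,0.0135,0,0,0])

```text
time: 20.72
tool_pos: [0.5372, 0.1881, 0.2572]
tcp_rot: [-1.78, -2.589, 0.0]
wrist_force: [0.2, -0.7, -3.4]
width: 0.063
grip_force: 60.4
```

```bash
python3 rel.py
```

```text
t 20.725 yaw 20.97914358348949 stand x 0.3 notch y -3.3 tcp z 257.2 notch z 220.2 underside arm 188.2
F stand axes -0.07898640053111977 -0.7697798481192303 -3.3742783907658667 tq [-0.0001  0.0152 -0.0652] 60.42215824127197
```

Free so far. I'll creep to the slot's end in 0.5 mm rows, watching for a -y reaction.

Call:
step_arm(series=[0.0005,0,0,0,0.001,0,0,0,0.0015,0,0,0,0.002,0,0,0,0.0025,0,0,0,0.003,0,0,0,0.0035,0,0,0,0.0035,0,0,0])

```text
time: 21.72
tool_pos: [0.536, 0.1913, 0.2572]
tcp_rot: [-1.78, -2.589, 0.0]
wrist_force: [0.1, 0.4, -3.5]
width: 0.059
grip_force: 60.4
```

Call:
step_arm(series=[0.0005,0,0,0,0.001,0,0,0,0.0015,0,0,0,0.0015,0,0,0])

```text
time: 22.22
tool_pos: [0.5355, 0.1927, 0.2572]
tcp_rot: [1.78, 2.589, -0.0]
wrist_force: [-0.4, 0.2, -2.9]
width: 0.061
grip_force: 60.4
```

```bash
python3 rel.py
```

```text
t 22.225 yaw 20.974671474808286 stand x 0.3 notch y 1.6 tcp z 257.2 notch z 220.2 underside arm 188.2
F stand axes -0.2730270658604159 0.2844418591824521 -2.915089655497925 tq [-0.0418 -0.0114 -0.0422] 60.42226552963257
```

Call:
step_arm(series=[0.0005,0,0,0,0.001,0,0,0,0.0015,0,0,0,0.0015,0,0,0])

```text
time: 22.72
tool_pos: [0.5351, 0.1936, 0.2572]
tcp_rot: [1.78, 2.588, -0.001]
wrist_force: [1.2, -2.4, -3.1]
width: 0.059
grip_force: 60.4
```

```bash
python3 rel.py
```

```text
t 22.725 yaw 20.972389450613676 stand x 0.3 notch y 2.5 tcp z 257.2 notch z 220.2 underside arm 188.2
F stand axes 0.292251714966395 -2.7141831430405428 -3.0566098250540374 tq [-0.6976 -0.2158 -0.0168] 60.38554787635803
```

The end is felt: -2.7 N at notch y of about 2.4, as predicted. I'll back off 2.6 mm to centre the pin in the notch, then lower.

Call:
step_arm(series=[-0.0013,0,0,0,-0.0026,0,0,0,-0.0026,0,0.001,0,-0.0026,0,0.003,0,-0.0026,0,0.005,0,-0.0026,0,0.007,0,-0.0026,0,0.009,0,-0.0026,0,0.009,0])

```text
time: 23.72
tool_pos: [0.5357, 0.1916, 0.2479]
tcp_rot: [-1.78, -2.588, 0.001]
wrist_force: [-0.1, -0.6, -3.0]
width: 0.058
grip_force: 60.4
```

```bash
python3 rel.py
```

```text
t 23.725 yaw 20.971868936584787 stand x 0.1 notch y 0.5 tcp z 247.9 notch z 210.9 underside arm 178.9
F stand axes -0.28509381450557825 -0.5740996285654208 -2.953199488063196 tq [-0.0036 -0.0053 -0.0012] 60.3892707824707
```

Free in the notch. I'll continue down, slower near the roof.

Call:
step_arm(series=[0,0,0.003,0,0,0,0.006,0,0,0,0.009,0,0,0,0.012,0,0,0,0.015,0,0,0,0.018,0,0,0,0.0205,0,0,0,0.0205,0])

```text
time: 24.72
tool_pos: [0.5357, 0.1916, 0.2274]
tcp_rot: [-1.78, -2.588, 0.001]
wrist_force: [0.1, -1.2, -3.4]
width: 0.06
grip_force: 60.4
```

Call:
step_arm(series=[0,0,0.0005,0,0,0,0.001,0,0,0,0.0015,0,0,0,0.002,0,0,0,0.0025,0,0,0,0.003,0,0,0,0.003,0])

```text
time: 25.6
tool_pos: [0.5358, 0.1916, 0.2247]
tcp_rot: [-1.78, -2.589, 0.0]
wrist_force: [-0.1, 0.6, -3.6]
width: 0.062
grip_force: 60.4
```

```bash
python3 rel.py
```

```text
t 25.6 yaw 20.971215463200174 stand x 0.2 notch y 0.5 tcp z 224.7 notch z 187.7 underside arm 155.7
F stand axes 0.08983041239963081 0.5633616909881031 -3.6402739090056593 tq [ 0.0118  0.0235 -0.0202] 60.383087396621704
```

Call:
step_arm(series=[0,0,0.0004,0,0,0,0.0008,0,0,0,0.0012,0,0,0,0.0016,0,0,0,0.0016,0])

```text
time: 26.22
tool_pos: [0.5359, 0.1916, 0.2232]
tcp_rot: [1.78, 2.589, 0.0]
wrist_force: [0.2, 0.1, -2.5]
width: 0.06
grip_force: 60.4
```

```bash
python3 rel.py
```

```text
t 26.225 yaw 20.968287453884397 stand x 0.3 notch y 0.5 tcp z 223.2 notch z 186.2 underside arm 154.2
F stand axes 0.22571419558282485 -0.0007182891701732197 -2.4976671945330504 tq [-0.0357  0.0417 -0.0236] 60.39294719696045
```

Nearly touching. I'll go 1 mm more and hold it there, still gripped.

Call:
step_arm(series=[0,0,0.0003,0,0,0,0.0006,0,0,0,0.0009,0,0,0,0.0009,0,0,0,0.0009,0,0,0,0.0009,0])

```text
time: 26.98
tool_pos: [0.5361, 0.1917, 0.2228]
tcp_rot: [1.78, 2.588, 0.001]
wrist_force: [-1.1, -0.2, 4.5]
width: 0.066
grip_force: 61.6
```

```bash
python3 rel.py
```

```text
t 26.975 yaw 20.970383750513943 stand x 0.5 notch y 0.5 tcp z 222.8 notch z 185.8 underside arm 153.8
F stand axes -1.0637009575241405 0.22994683336360638 4.50186852934712 tq [-0.1557  0.4553 -0.0118] 61.57999277114868
```

The notch bears on the pin with about 8 N. I'll ease to just the plate's weight, hold, then open gently.

Call:
step_arm(series=[0,0,-0.0004,0,0,0,-0.0004,0,0,0,-0.0004,0,0,0,-0.0004,0], newtons=25)

```text
time: 27.48
tool_pos: [0.5361, 0.1917, 0.2229]
tcp_rot: [1.78, 2.588, 0.001]
wrist_force: [-2.9, -0.9, 4.5]
width: 0.056
grip_force: 61.6
```

Call:
step_arm(series=[0,0,0,0,0,0,0,0,0,0,0,0,0,0,0,0], gripper=0.12)

```text
time: 27.98
tool_pos: [0.5358, 0.1916, 0.2224]
tcp_rot: [-1.78, -2.588, 0.0]
wrist_force: [0.6, -0.4, -1.5]
width: 0.118
grip_force: 0.0
```

Call:
step_arm(series=[0,0,0,0,0,0,0,0,0,0,0,0,0,0,0,0], gripper=0.35)

```text
time: 28.48
tool_pos: [0.5359, 0.1916, 0.2226]
tcp_rot: [1.78, 2.589, 0.0]
wrist_force: [0.2, -0.2, -0.8]
width: 0.35
grip_force: 0.0
```

```bash
python3 rel.py; python3 look.py w9
```

```text
t 28.475 yaw 20.967139684314592 stand x 0.3 notch y 0.5 tcp z 222.6 notch z 185.6 underside arm 153.6
F stand axes 0.10380066612198838 -0.22412595575003527 -0.7984039066550264 tq [ 0.0069 -0.054  -0.0254] 0.0
[0.5359 0.1916 0.2226] 28.475 [ 0.2997  0.0703  1.8443 -0.      1.2269 -0.0663] yaw_y 20.967139684314592 [-0.  0. -1.]
```

View pics/w9.png

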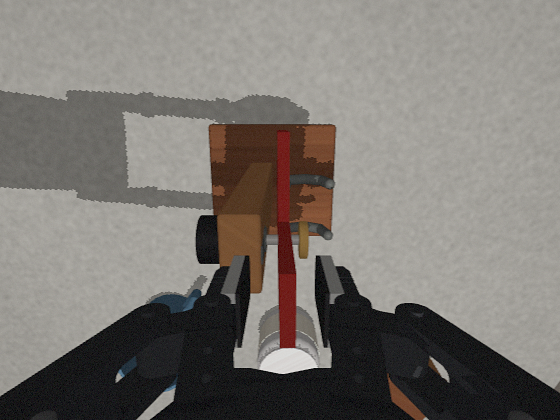

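The plate hangs on the pin midway between the post and the head (304,240), free between the open fingers. I'll retreat straight up.

Call:
step_arm(series=[0,0,-0.01,0,0,0,-0.03,0,0,0,-0.06,0,0,0,-0.1,0,0,0,-0.14,0,0,0,-0.15,0,0,0,-0.15,0,0,0,-0.15,0])

```text
time: 29.52
tool_pos: [0.5352, 0.1914, 0.371]
tcp_rot: [-1.779, -2.587, 0.003]
wrist_force: [0.1, 0.8, -0.3]
width: 0.348
grip_force: 0.0
```

```bash
python3 - <<'E'
from h import *
np.set_printoptions(precision=4,suppress=True)
P=[]
for k in range(2):
    p=cam('wrist'); im=p['image'].astype(int)
    m=(im[...,0]>60)&(im[...,1]<.35*im[...,0])&(im[...,2]<.35*im[...,0]); ys,xs=np.nonzero(m); print(len(ys),xs.min(),xs.max(),ys.min(),ys.max(),xs.mean(),ys.mean())
print('plate mask expected: grip',proj(p,[.5348,.1927,.241]),'arm tip',proj(p,[.5348-.36*.06,.1937+.933*.06,.186]),'tab end',proj(p,[.5348+.36*.016,.1937-.933*.016,.259]))
for l in('plate_grip','plate_notch'): print(l,[(np.round(d['point'],1).tolist(),round(d['score'],2)) for d in viewer.spot_point(p,l)])
print('notch exp',proj(p,[.5348,.1937,.186]))
E
python3 rel.py
```

```text
737 280 289 124 226 284.24966078697423 175.19267299864316
740 280 289 124 226 284.39864864864865 175.70945945945945
plate mask expected: grip [282.8006 201.922 ] arm tip [283.16   124.5172] tab end [283.2479 225.9378]
plate_grip [([282.9, 198.3], 0.76)]
plate_notch []
notch exp [283.2924 187.201 ]
t 29.725 yaw 20.967907202935304 stand x -0.3 notch y 0.5 tcp z 371.0 notch z 334.0 underside arm 302.0
F stand axes 0.3082463776836266 0.36784854195719047 -0.08759811202422052 tq [-0.0153  0.017  -0.058 ] 0.0
```

The plate is still and where expected: the mask spans rows 124–226, against 124.5 and 226 predicted. Handing in.

```bash
python3 -c "
from workcell import job
print(job.finish_job())"
```

```text
the job is handed in; nothing more can be done
None
```

The red plate hangs by its notch on the pin, let go only after it was felt bearing on the pin; the arm is clear and the job is handed in, with no verdict reported back.

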